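# Turn the dyed boards over with the turnover jig and close the interlock

## Robot

A 6-joint arm with a two-finger parallel gripper is mounted at the origin on a cart in front of the work surface, level with it; the furniture and walls round the work are solid. World frame = base frame: x ahead of the robot, y to its left, z up, the work surface at z = 0. Lengths are in mm, angles in rad, forces in N, time in s.
With the tool pointing down it reaches from about 300 to 775 mm from the base axis. Payload 14.6 kg.
Tool frame: the origin (TCP) lies at the very end of the fingers, on their centre line; the grasp point (between the pads) lies 19 mm behind it; z points along the fingers, y is the line along which they close (so a half turn about z gives the same grasp; the last joint's range is limited). The gripper opens to 94 mm and grips with 3 to 60 N. Pads are 16 mm wide; open, the fingers measure 119 mm over their backs; the gripper's body (75 mm by 177 mm) begins 78 mm behind the grasp point.
Start: joints at [-1.24, 0.3, 1.521, -0, 1.321, -0.067], TCP at [213.057, -507.046, 181.146] pointing down, gripper open.
Joint ranges: [-3.03, 3.03], [-0.79, 2.21], [0.23, 2.52], [-1.04, 4.18], [0, 3.07], [-2.55, 2.55]. Speed limits (rad/s): [2.22, 2.22, 2.57, 3.14, 3.14, 3.14].

## Interface

Orientations are given as [roll, pitch, yaw] about the fixed x, y, z axes, in that order (R = Rz(yaw) Ry(pitch) Rx(roll)).
In Python, from cell import manip, camera, get_calibration gives the robot as it stands. The module is installed in compiled form; this text tells all that it offers.
- The arm moves only by the tool jog_arm, never from a script. Its argument "plan" is one flat list of numbers, 6 for each row, row after row: the shift along the world's x, y, z in m, then the turn, a rotation vector about the world's x, y, z in degrees. A call has 1 to 20 rows; each row is the pose to reach, as a shift and turn from the pose commanded when the call began; what a row does not reach only later rows make up. A row lasts 1/10 s, in which the tool goes at most 50 mm and 8.59 degrees, less where a joint would pass 70% of its speed; a pose out of reach is approached as far as the arm can. A call with a gripper value outside its range is refused whole. "claw" is the finger opening in m, from 0 to 0.094, set as the call begins (left out, the last holds). The fingers move at their own pace and stop on an object; "force" is the grip in N (left out, the last holds). Time passes only in rows, so rows that repeat a pose let the fingers close. It gives the time, the measured TCP pose, the force, the opening and the grip force at its end, in the units of the state.
- manip.read_state(): the state, without advancing time (a new reading comes with each control period).
- camera(name): name is "scene" or "top" or "wrist"; returns (picture, depth): 480x640x3 uint8, red, green, blue; 480x640 float32, mm along the optical axis (not along the pixel's ray), 0 where there is no reading.
- get_calibration(name): a dict with "fx", "fy", "cx", "cy" (pixels), "origin" and "attitude" of the camera in the world. Camera axes: x right, y down, z forward; pixel columns grow to the right and rows downward; lengths in mm; the calibration is good to about 2 mm. The wrist camera is an equidistant fisheye: a pixel r from the principal point sees the ray r / f radians off the axis. A picture is of the moment at which its call begins: read the wrist's pose just before it. get_calibration takes no time and is no camera call; for the wrist camera it gives the pose at the moment of the call.
- manip.sign_off(): hands the job in; it is judged then, once.
The state is a dict: "clock": time; "joints": joint angles; "qd": joint speeds; "effort": joint torques, N m; "eef_pos": TCP position; "eef_rot": TCP orientation; "wrist_force": force on the tool from outside, world axes, zero at the start; "moment": the same for the moment, N m; "finger_gap": finger opening in mm; "finger_force": force on a finger pad.
Only numpy, scipy, OpenCV 4.12 (cv2) and the standard library are available. Lean on these libraries where they do the work, as an engineer would, in place of code of your own. Each camera call takes 0.05 s, during which the arm holds its last target. There are 200 camera calls.

## Task

Turn all the dyed sample boards that lie on the table dyed face down with the turnover jig (turn them only there): seat each in the pocket of the hinged flipper plate, swing the plate right over without slamming it so that the board drops face down into the nest on the other side (they pile up there), and fold the plate back. When all boards lie flat in the nest and the plate is fully open again, and only then, push the tongue of the interlock key fully home into the slot of the switch and let go. Leave the tape measure, the wax tin and the dye bottle where they are.

Things in the scene. Friction and masses are not known exactly. Their poses are not given: they have to be found in the camera images.
- board_1_center (a point): Dyed sample board 1 of up to three alike (any may be absent): flat wood, 65 x 193 x 12 mm (within 1 mm), 0.1 kg, one face dyed red or orange, the other bare. It starts flat on the table, dyed face up. This point is its centre, half-way up; its z points out of the dyed face, its y along its length. Grip it across the 65 mm width at mid-length.
- board_2_center (a point): Dyed sample board 2 of up to three alike (any may be absent): flat wood, 65 x 193 x 12 mm (within 1 mm), 0.1 kg, one face dyed red or orange, the other bare. It starts flat on the table, dyed face up. This point is its centre, half-way up; its z points out of the dyed face, its y along its length. Grip it across the 65 mm width at mid-length.
- board_3_center (a point): Dyed sample board 3 of up to three alike (any may be absent): flat wood, 65 x 193 x 12 mm (within 1 mm), 0.1 kg, one face dyed red or orange, the other bare. It starts flat on the table, dyed face up. This point is its centre, half-way up; its z points out of the dyed face, its y along its length. Grip it across the 65 mm width at mid-length.
- flipper (a joint): Hinge of the flipper plate, rad: 0 = open, lying level beside the nest with its pocket up; pi = swung right over, lying upside down above the nest. The hinge is stiff: the plate stays where it is left, and moving it takes 2 to 6 N at the grip. Slamming means faster than 5 rad/s.
- flipper_seat (a point): Centre of the pocket floor of the flipper plate (light wood, 218 x 84 x 8 mm); moves with it. x along the hinge line, y from hinge line to grip, z out of the pocket (up when open, floor then 50 mm above the table). Pocket 200 mm (x) by 70 mm (y), between six aluminium tabs 14 to 20 mm high, tops flared: at x = +-82, y = +-35 mm (22 mm long) and mid-ends; long sides free for |x| < 70 mm.
- flipper_grip (a point): Centre of the plate's grip: a black disc, 32 mm in diameter, 12 mm thick, its flat faces looking along the hinge line (plate x), on an 8 mm stem at the middle of the free edge, 36 mm beyond it; 126 mm from the hinge line, 50 mm above the table both open and swung over. Pinched from above along the hinge line, it turns between the fingers as the plate swings. Axes as the plate's.
- jig_hinge (a point): Middle of the hinge line, 50 mm above the table, fixed to the jig's base (plywood, 262 x 200 x 8 mm; hinge cheeks 64 mm high at x = +-121 mm). Jig axes: x along the hinge line, y from the nest to the open plate, z up; the plate swings about +x, from +y over the top to -y. The pocket's centre is 47 mm from this line. Once past upright, the board tips off the plate into the nest.
- nest_floor (a point): Centre of the floor of the nest, 8 mm above the table, beyond the hinge line from the open plate (jig y = -47 mm); axes as the jig's. The nest is 202 mm (x) by 72 mm (y), between dark wooden guides up to 50 mm above the table, tops flared; it takes a pile of three boards. Long sides open for |x| < 34 mm.
- key_center (a point): Interlock key, loose, 0.12 kg: a black upright block handle 60 mm long (x), 28 mm wide (y) and 38 mm high, standing on the table, with a flat steel tongue that sticks out level from its front (+x) end. This point is the centre of the handle, 19 mm up. The key's x points along the tongue. Grip it across the 28 mm width.
- key_tip (a point): Tip of the key's tongue, 72 mm ahead of the handle's centre and 18.5 mm above the underside of the key; the tongue is 42 mm long, 34 mm wide and 5 mm thick; axes as the key's.
- slot_mouth (a point): Centre of the slot mouth of the interlock switch, a fixed grey box 64 mm deep, 62 wide, 42 high; x points straight into the slot, z up. The slot is level, 18.5 mm above the table, 38 mm wide (flared at the mouth), 9 high, 50 deep: the key slides straight in standing on the table. Fully home, the handle's front touches the box and the tip is 42 mm inside.
- tape_measure: Bystander: yellow tape measure, 65 x 73 x 35 mm; origin under its centre.
- wax_tin: Bystander: the round wax tin nearest the jig, 87 mm in diameter, 40 mm high; origin under its centre.
- dye_bottle: Bystander: the small dye bottle nearest the robot, 41 mm in diameter, 93 mm high; origin under its centre.
There are look-alikes about, which are no part of the job. What is shaped like the part that bears key_center but blue or white is not meant.

How it is judged (in metres and radians):
On the way, in this order (a step that is already met when the one before it is completed fails the run):
1. the flipper plate is swung right over (value of joint flipper above 2.85 rad), for 0.1 s.
2. all boards lie face down in the nest and the plate is open again (x of board_1_center in the frame of nest_floor between -0.01 and 0.01 m and y of board_1_center in the frame of nest_floor between -0.01 and 0.01 m and z of board_1_center in the frame of nest_floor between 0 and 0.04 m and angle between each of board_1_center, board_2_center, board_3_center's own z axis and vertical above 3 rad and x of board_2_center in the frame of nest_floor between -0.01 and 0.01 m and y of board_2_center in the frame of nest_floor between -0.01 and 0.01 m and z of board_2_center in the frame of nest_floor between 0 and 0.04 m and x of board_3_center in the frame of nest_floor between -0.01 and 0.01 m and y of board_3_center in the frame of nest_floor between -0.01 and 0.01 m and z of board_3_center in the frame of nest_floor between 0 and 0.04 m and value of joint flipper below 0.12 rad), for 0.2 s.
3. the tongue of the key is fully home in the switch (x of key_tip in the frame of slot_mouth between 0.037 and 0.05 m and y of key_tip in the frame of slot_mouth between -0.004 and 0.004 m and angle between the x axis of key_tip and the x axis of slot_mouth, either way round below 0.15 rad), for 0.2 s.
At the end, for the whole second after the job is handed in: Every board lies flat (0.14 rad), dyed face down and at rest in the nest, centred within 10 mm; the flipper plate is open (below 0.12 rad); the key tongue is within 5 mm of fully home, centred within 4 mm, in line within 0.15 rad, at rest (all of step 2 and all of step 3 and linear speed of each of board_1, board_2, board_3, key below 0.02 m/s); the robot touches nothing.
It fails at once if a bystander is moved more than 30 mm (distance of any of tape_measure, wax_tin, dye_bottle from where it was at the start of the episode above 0.03 m).
It fails at once if the flipper plate is slammed (faster than 5 rad/s) (velocity of joint flipper above 5 rad/s or velocity of joint flipper below -5 rad/s).
It fails at once if a board is turned over away from the jig (angle between board_1_center's own z axis and vertical above 1.2 rad and distance between board_1_center and jig_hinge above 0.17 m).
It fails at once if a board is turned over away from the jig (angle between board_2_center's own z axis and vertical above 1.2 rad and distance between board_2_center and jig_hinge above 0.17 m).
It fails at once if a board is turned over away from the jig (angle between board_3_center's own z axis and vertical above 1.2 rad and distance between board_3_center and jig_hinge above 0.17 m).
Of board_1, board_2, board_3 only 2 to 3 are there at a start; the rules pass over those that are not, and their reading is None.
At some moment in a run one of key may be knocked a few centimetres aside while the robot is not near it.
Once in a run the grip may slacken for a moment while it holds something.
It also fails if it takes over 210 s, if anything falls off the work surface, if the arm or the gripper's body presses on something with over 40 N, if the wrist force passes 120 N, or if a joint passes its speed limit or range.

## Working session

There is one attempt and no reset: what is moved stays moved. The work goes in short steps, Python scripts to look and compute and a tool call to move; the robot and the scene stay as the last step left them, time stands still between calls to the robot, and variables do not carry over. Pictures are saved under pics/ and viewed, at most 14 in all, crops included, and the job is handed in when it is done.

Besides the shell and the picture viewer there is one more tool, called after "Call:" as a command line: name --argument value ..., lists and objects as JSON in quotes. jog_arm: Moves the arm, as the interface text tells. Its arguments: {"type":"object","properties":{"plan":{"type":"array"},"claw":{"type":"number"},"force":{"type":"number"}},"required":["plan"]}

```bash
mkdir -p pics
cat > h.py <<'E'
import numpy as np, cv2
from cell import manip, camera, get_calibration
from scipy.spatial.transform import Rotation as R
def Rm(c):
    a=np.array(c["attitude"],float)
    return a if a.shape==(3,3) else R.from_euler('xyz',a).as_matrix()
def snap(name,fn=None):
    c=get_calibration(name); im,d=camera(name)
    if fn: cv2.imwrite('pics/'+fn,im[...,::-1])
    return im,d,c
def ray(c,u,v,wrist=False):
    x=(u-c['cx'])/c['fx']; y=(v-c['cy'])/c['fy']
    if wrist:
        r=np.hypot(x,y); s=np.sin(r)/r if r>1e-9 else 1
        k=np.array([x*s,y*s,np.cos(r)])
    else: k=np.array([x,y,1.])
    return Rm(c)@k
def onz(c,u,v,z,wrist=False):
    k=ray(c,u,v,wrist); o=np.array(c['origin'],float)
    return o+k*(z-o[2])/k[2]
E
python3 - <<'E'
from h import *
for n in ['scene','top','wrist']:
    im,d,c=snap(n,n+'0.png'); print(n,c)
s=manip.read_state();print(s)
E
```

```text
scene {'fx': 560.3826946531468, 'fy': 560.3826946531468, 'cx': 310.014372048386, 'cy': 242.90930778524103, 'origin': array([ -51.71682692,  880.8287661 , 1369.73607647]), 'attitude': array([-2.41717589,  0.01243421, -2.6219171 ])}
top {'fx': 467.52946693782775, 'fy': 467.52946693782775, 'cx': 319.22611726907274, 'cy': 240.2622788387785, 'origin': array([ 313.12430418, -123.20364495, 1263.4914637 ]), 'attitude': array([-2.94893425,  0.00722732, -1.57603528])}
wrist {'fx': 371.64829954431775, 'fy': 371.64829954431775, 'cx': 318.6383135628835, 'cy': 242.17332920678572, 'origin': array([ 273.84508821, -481.88371615,  384.43780643]), 'attitude': array([ 2.91028759e+00,  8.56652259e-04, -1.17358180e+00])}
{'clock': 0.15, 'joints': array([-1.23960450e+00,  3.00306842e-01,  1.52140596e+00, -3.53172223e-06,
        1.32071775e+00, -6.65913254e-02]), 'qd': array([-0.00271669, -0.00225422, -0.0015179 , -0.00032526,  0.00087287,
       -0.00073002]), 'effort': array([ 2.38509128e-03, -5.31950927e+01, -3.52819741e+01,  7.09552900e-02,
        2.36428622e-02, -7.86669921e-05]), 'eef_pos': array([ 212.98820094, -506.85581656,  180.75053301]), 'eef_rot': array([-3.14075639e+00, -5.23416473e-05,  3.97784005e-01]), 'wrist_force': array([ 0.29312859, -0.60464719, -0.74322936]), 'moment': array([0.03138263, 0.00414895, 0.02804291]), 'finger_force': 0.0, 'finger_gap': 93.75514208452068}
```

View pics/top0.png

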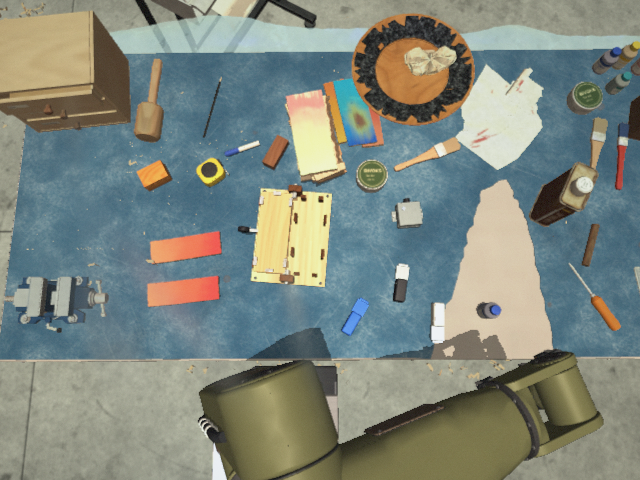

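View pics/scene0.png

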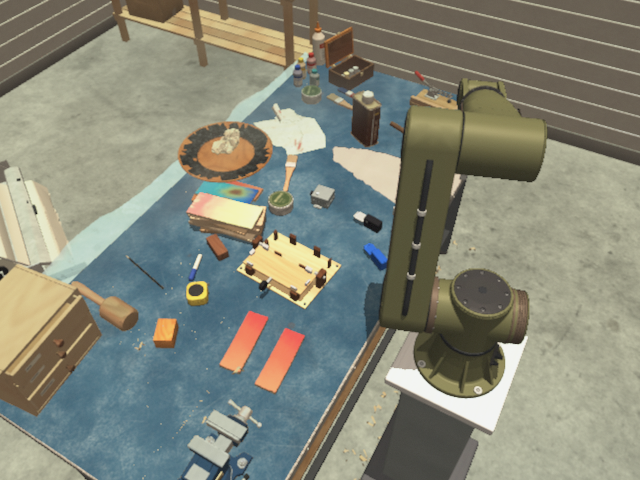

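The top view shows two red boards (centres near (185,247) and (183,291)), the jig near (290,237) with its grip at (244,230), the switch at (408,213) and the black key at (401,283). I'll enlarge the jig, switch and key.

Run:
```python
from h import *
im=cv2.imread('pics/top0.png')
cv2.imwrite('pics/c1.png',cv2.resize(im[170:350,230:450],None,fx=3.3,fy=3.3,interpolation=cv2.INTER_CUBIC))
c=get_calibration('top')
rgb=im[...,::-1].astype(int)
hsv=cv2.cvtColor(im,cv2.COLOR_BGR2HSV)
# boards
m=((hsv[...,0]<12)|(hsv[...,0]>172))&(hsv[...,1]>130)&(hsv[...,2]>150)
m=m.astype(np.uint8); m[:, 240:]=0; m[:200]=0
for q in cv2.findContours(m,cv2.RETR_EXTERNAL,cv2.CHAIN_APPROX_NONE)[0]:
    if cv2.contourArea(q)<300: continue
    P=np.array([onz(c,u,v,12)[:2] for u,v in q[:,0]],np.float32)
    r=cv2.minAreaRect(P); print(r, cv2.boundingRect(q))
for n,(u,v,z) in dict(key=(401,283,38),box=(408,213,42),grip=(244,230,56)).items(): print(n,onz(c,u,v,z))
```

```text
((422.2425842285156, 236.90707397460938), (60.82197570800781, 162.37899780273438), 6.41029167175293) (157, 276, 62, 28)
((542.1608276367188, 235.0499267578125), (61.07255554199219, 162.11732482910156), 8.69649887084961) (161, 232, 60, 30)
key [ 436.70802293 -329.29734316   38.        ]
box [ 624.55596058 -354.71119043   42.        ]
grip [577.71604483  83.18789737  56.        ]
```

View pics/c1.png

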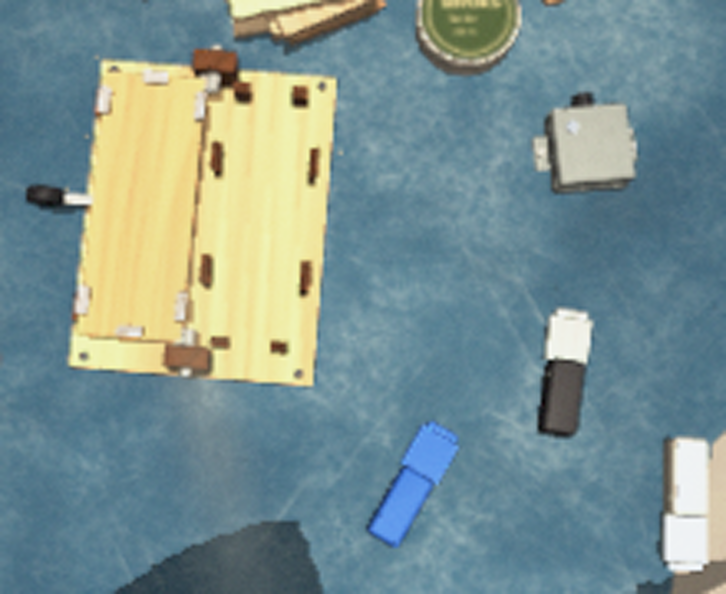

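The crop shows the pocket on the left (world +y) and the nest on the right. The grip is at crop (45,196). The switch's cable is at its rear (+x), so the mouth faces the robot, and the key's tongue already points +x. Next is a close look from above the boards and jig.

Call:
jog_arm --plan '[0.29,0.6,0.1,0,0,67,0.29,0.6,0.1,0,0,67,0.29,0.6,0.1,0,0,67,0.29,0.6,0.1,0,0,67,0.29,0.6,0.1,0,0,67,0.29,0.6,0.1,0,0,67,0.29,0.6,0.1,0,0,67,0.29,0.6,0.1,0,0,67,0.29,0.6,0.1,0,0,67,0.29,0.6,0.1,0,0,67,0.29,0.6,0.1,0,0,67,0.29,0.6,0.1,0,0,67,0.29,0.6,0.1,0,0,67,0.29,0.6,0.1,0,0,67,0.29,0.6,0.1,0,0,67,0.29,0.6,0.1,0,0,67,0.29,0.6,0.1,0,0,67,0.29,0.6,0.1,0,0,67,0.29,0.6,0.1,0,0,67,0.29,0.6,0.1,0,0,67]' --claw 0.094

```text
clock: 2.15
eef_pos: [503.0, 92.5, 281.3]
eef_rot: [3.141, 0.0, 1.566]
wrist_force: [0.1, -0.2, -0.8]
finger_gap: 94.4
finger_force: 0.0
```

Run:
```python
from h import *
s=manip.read_state();print(s['eef_pos'],s['eef_rot'])
im,d,c=snap('wrist','w1.png'); print(c['origin'])
np.savez('w1.npz',im=im,d=d,o=c['origin'],a=c['attitude'])
```

```text
[502.98403406  92.47294891 281.2517956 ] [3.14137113e+00 1.69656280e-07 1.56641793e+00]
[503.21340126 158.01636913 485.05344464]
```

View pics/w1.png

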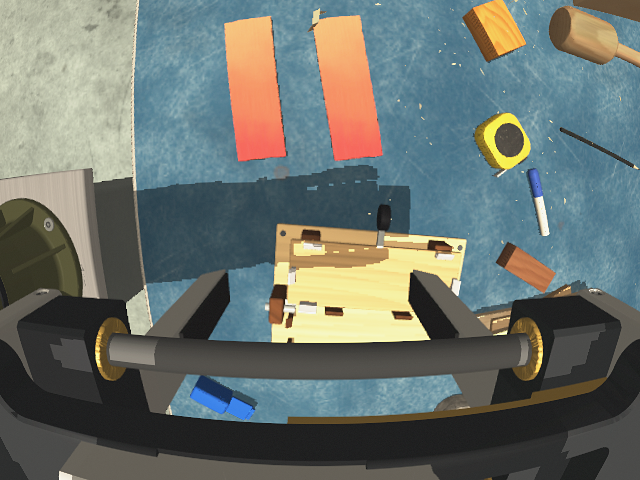

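The wrist view shows both boards (centres near (256,88) and (348,88)), the grip at (384,215), and the jig half hidden behind the fingers. I'll back off toward −y for the jig and measure the boards from this frame.

Call:
jog_arm --plan '[0.04,-0.25,0,0,0,0,0.04,-0.25,0,0,0,0,0.04,-0.25,0,0,0,0,0.04,-0.25,0,0,0,0,0.04,-0.25,0,0,0,0,0.04,-0.25,0,0,0,0,0.04,-0.25,0,0,0,0,0.04,-0.25,0,0,0,0]'

```text
clock: 3.0
eef_pos: [543.0, -156.2, 281.2]
eef_rot: [3.142, -0.0, 1.568]
wrist_force: [-0.4, 0.6, -1.1]
finger_gap: 93.7
finger_force: 0.0
```

Run:
```python
from h import *
f=np.load('w1.npz'); c=get_calibration('wrist'); c['origin']=f['o'];c['attitude']=f['a']
hsv=cv2.cvtColor(f['im'],cv2.COLOR_RGB2HSV)
def boards(hsv,c,w,x0,x1,y0,y1):
    m=((hsv[...,0]<22)|(hsv[...,0]>172))&(hsv[...,1]>110)&(hsv[...,2]>130)
    M=np.zeros(m.shape,np.uint8); M[y0:y1,x0:x1]=m[y0:y1,x0:x1]
    M=cv2.morphologyEx(M,cv2.MORPH_OPEN,np.ones((7,7)))
    for q in cv2.findContours(M,cv2.RETR_EXTERNAL,cv2.CHAIN_APPROX_NONE)[0]:
        if cv2.contourArea(q)<300: continue
        P=np.array([onz(c,u,v,12,w)[:2] for u,v in q[:,0]],np.float32)
        print(cv2.minAreaRect(P),cv2.boundingRect(q))
boards(hsv,c,True,200,400,0,200)
im=cv2.imread('pics/top0.png'); boards(cv2.cvtColor(im,cv2.COLOR_BGR2HSV),get_calibration('top'),False,140,240,220,320)
for u,v in [(256,100),(348,100)]: print(f['d'][v,u], np.linalg.norm(onz(c,u,v,12,True)-c['origin']))
s=manip.read_state();print(s['eef_pos'])
im,d,c=snap('wrist','w2.png'); np.savez('w2.npz',im=im,d=d,o=c['origin'],a=c['attitude'])
```

```text
((420.4572448730469, 250.96368408203125), (62.905731201171875, 191.47210693359375), 6.050529956817627) (225, 17, 61, 144)
((539.1635131835938, 250.24765014648438), (62.90519714355469, 191.51292419433594), 8.522355079650879) (314, 16, 68, 144)
((421.0490417480469, 250.1632080078125), (61.911712646484375, 189.38949584960938), 6.367655277252197) (148, 277, 71, 29)
((540.2604370117188, 249.1668701171875), (62.670860290527344, 190.85072326660156), 8.954947471618652) (151, 232, 70, 31)
442.2982 485.3255686938022
445.78278 479.99746506775915
[ 543.00096303 -156.18689581  281.23945717]
```

View pics/w2.png

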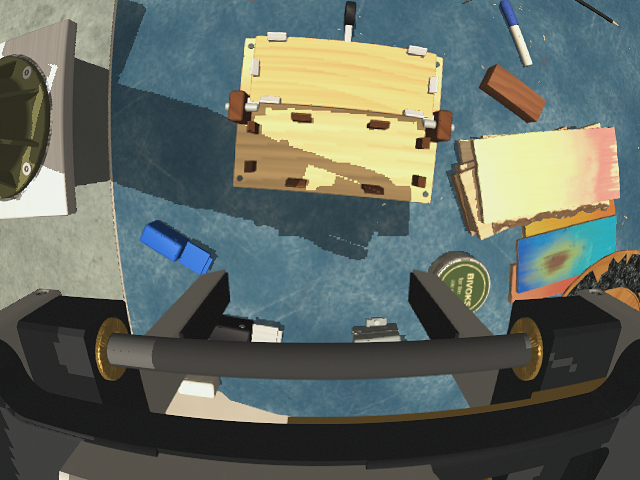

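Now the whole jig is in view: base holes near (250,43), (438,60), (240,180) and (426,195), cheeks at (238,107) and (444,125), grip at (350,14). I'll enlarge it to read points accurately.

Run:
```python
from h import *
im=cv2.imread('pics/w2.png')
cv2.imwrite('pics/c2.png',cv2.resize(im[0:210,220:460],None,fx=2.85,fy=2.85,interpolation=cv2.INTER_CUBIC))
```

```text
(no output)
```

View pics/c2.png

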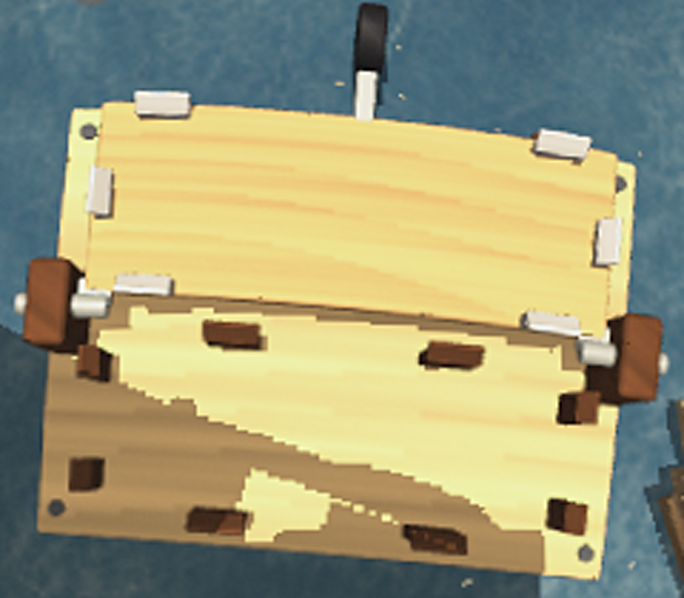

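Run:
```python
from h import *
f=np.load('w2.npz'); c=get_calibration('wrist'); c['origin']=f['o'];c['attitude']=f['a']
P=lambda u,v,z: onz(c,u/2.85+219.7,v/2.85-.3,z,True)[:2]
def rep(n,pts,z):
    q=np.array([P(u,v,z) for u,v in pts]); 
    print(n,q.mean(0).round(1),[np.round(np.linalg.norm(q[i]-q[(i+1)%len(q)]),1) for i in range(len(q))])
    return q
b=rep('base',[(72,108),(636,166),(601,579),(37,531)],8)
pl=rep('plate',[(103,102),(617,152),(605,333),(88,290)],50)
t=rep('tabs',[(162,103),(563,144),(552,322),(142,284)],66)
h=rep('hinge',[(20,305),(663,363)],50)
holes=rep('holes',[(89,131),(622,184),(586,553),(56,508)],8)
g=rep('nestguides',[(232,322),(455,344),(436,530),(217,510)],48)
ang=lambda a,b: np.degrees(np.arctan2(*(b-a)[::-1])).round(2)
for q in (b,pl,t,holes,g): print(ang(q[0],q[1]),ang(q[3],q[2]),ang(q[3],q[0])-90,ang(q[2],q[1])-90)
print(ang(h[0],h[1]))
print('grip',P(371,8,62),P(366,96,50), 'table depth sanity')
```

```text
base [569.7 -39.6] [np.float64(261.6), np.float64(197.8), np.float64(262.1), np.float64(199.0)]
plate [574.2   8.9] [np.float64(216.8), np.float64(80.9), np.float64(215.0), np.float64(82.7)]
tabs [573.1   6.3] [np.float64(161.8), np.float64(75.9), np.float64(163.2), np.float64(76.5)]
hinge [569.8 -39.8] [np.float64(270.5), np.float64(270.5)]
holes [570.2 -39.5] [np.float64(246.0), np.float64(176.1), np.float64(244.8), np.float64(176.5)]
nestguides [565.1 -82.1] [np.float64(91.8), np.float64(78.1), np.float64(91.0), np.float64(78.1)]
-5.19 -4.93 -4.909999999999997 -4.760000000000005
-4.73 -4.24 -3.780000000000001 -5.0
-5.0 -4.79 -5.6299999999999955 -4.569999999999993
-4.96 -4.87 -5.170000000000002 -5.540000000000006
-5.22 -5.19 -4.909999999999997 -5.439999999999998
-4.73
grip [580.06554122  95.63522429] [578.31693154  59.05753563] table depth sanity
```

Hinge at (569.8, −39.6) with jig yaw −5.0°, so pocket (573.9, 7.2) and grip (580.8, 85.9). The measured sizes match the given ones. Now I'll go for board B at (539.6, 249.8), 98.6°.

Call:
jog_arm --plan '[-0.003,0.407,0,0,0,8.8,-0.003,0.407,0,0,0,8.8,-0.003,0.407,0,0,0,8.8,-0.003,0.407,0,0,0,8.8,-0.003,0.407,0,0,0,8.8,-0.003,0.407,0,0,0,8.8,-0.003,0.407,0,0,0,8.8,-0.003,0.407,0,0,0,8.8,-0.003,0.407,0,0,0,8.8,-0.003,0.407,-0.1,0,0,8.8,-0.003,0.407,-0.15,0,0,8.8,-0.003,0.407,-0.2,0,0,8.8,-0.003,0.407,-0.22,0,0,8.8,-0.003,0.407,-0.24,0,0,8.8,-0.003,0.407,-0.255,0,0,8.8,-0.003,0.407,-0.265,0,0,8.8,-0.003,0.407,-0.272,0,0,8.8,-0.003,0.407,-0.277,0,0,8.8,-0.003,0.407,-0.277,0,0,8.8]'

```text
clock: 4.95
eef_pos: [540.4, 250.1, 4.8]
eef_rot: [3.141, -0.0, 1.721]
wrist_force: [-0.2, 0.1, 0.3]
finger_gap: 94.1
finger_force: 0.0
```

Call:
jog_arm --plan '[0,0,0,0,0,0,0,0,0,0,0,0,0,0,0,0,0,0,0,0,0,0,0,0,0,0,0,0,0,0]' --claw 0.05 --force 25

```text
clock: 5.45
eef_pos: [540.1, 249.9, 4.2]
eef_rot: [3.141, -0.0, 1.721]
wrist_force: [-0.6, -0.1, -0.2]
finger_gap: 57.5
finger_force: 0.0
```

The gap went below 65 mm with no force, so I'll look.

Run:
```python
from h import *
s=manip.read_state();print(s['eef_pos'],s['finger_gap'],s['finger_force'],s['wrist_force'])
im,d,c=snap('wrist','w3.png')
```

```text
[540.10618557 249.94951753   4.2305284 ] 57.50224576545141 0.0 [-0.64520906 -0.09931095 -0.21128339]
```

View pics/w3.png

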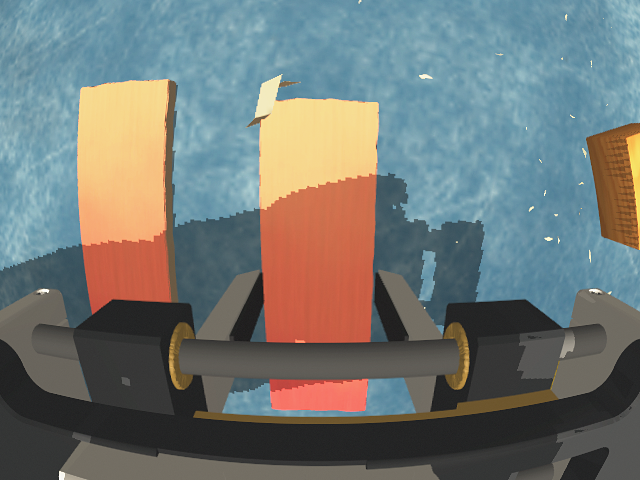

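The board sits between the fingers. I'll close further and read again.

Call:
jog_arm --plan '[0,0,0,0,0,0,0,0,0,0,0,0,0,0,0,0,0,0,0,0,0,0,0,0]' --claw 0.03 --force 30

```text
clock: 5.9
eef_pos: [540.0, 250.0, 4.1]
eef_rot: [-3.142, 0.0, 1.721]
wrist_force: [0.1, -0.2, -0.9]
finger_gap: 30.5
finger_force: 0.0
```

Run:
```python
from h import *
im,d,c=snap('wrist','w4.png'); print(c['origin'],c['attitude'],d[60:400:40,318], d[150,420], d[100,320])
```

```text
[530.1870414  314.75288791 207.9155491 ] [2.91031171e+00 3.16549003e-04 1.49378439e-01] [189.44896 183.07079 189.12025 192.94644 199.30551 204.1456  208.09587
 215.41422 221.65247] 201.59666 184.4012
```

View pics/w4.png

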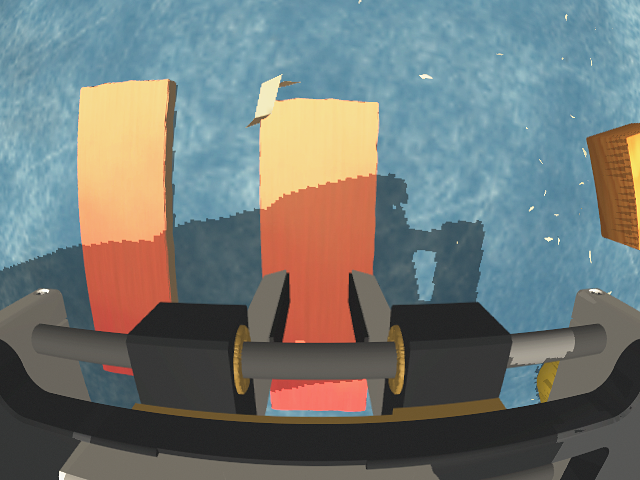

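Run:
```python
from h import *
im,d,c=snap('wrist')
A=Rm(c)
def pt(u,v,w=True):
    k=A.T@ray(c,u,v,True); k=k/k[2]; return (np.array(c['origin'])+A@k*d[v,u]).round(1)
for u,v in [(320,120),(320,180),(320,240),(320,290),(120,150),(220,120),(450,120),(220,180),(270,285),(285,275),(370,290)]: print(u,v,pt(u,v))
im,d,c=snap('top');A=Rm(c)
for u,v in [(185,247),(183,290),(185,268),(300,330),(440,200),(220,320)]:
    k=np.array([(u-c['cx'])/c['fx'],(v-c['cy'])/c['fy'],1]); print(u,v,(np.array(c['origin'])+A@k*d[v,u]).round(1))
```

```text
320 120 [528.  333.7  12.9]
320 180 [532.7 302.5  13.3]
320 240 [537.5 270.5  12.1]
320 290 [541.9 241.5  10.9]
120 150 [416.4 306.1  13.3]
220 120 [472.  328.1   0.9]
450 120 [601.4 349.    0. ]
220 180 [476.  293.9  -1. ]
270 285 [517.  255.7  52. ]
285 275 [522.3 255.5  34.5]
370 290 [560.7 261.9  57.3]
185 247 [517.  211.1 144. ]
183 290 [384.1 115.5 463. ]
185 268 [462.6 202.4 164.7]
300 330 [ 3.173e+02 -6.300e+01 -2.000e-01]
440 200 [ 671.6 -453.1    1.7]
220 320 [344.4 148.9   7.9]
```

Run:
```python
from h import *
im,d,c=snap('wrist','w5.png')
A=Rm(c)
def pt(u,v):
    k=A.T@ray(c,u,v,True); k=k/k[2]; return (np.array(c['origin'])+A@k*d[v,u]).round(0)
for u in (279,284,287): print(u,[tuple(pt(u,v)) for v in range(268,300,5)])
i=cv2.imread('pics/w5.png'); cv2.imwrite('pics/c5.png',cv2.resize(i[255:420,230:410],None,fx=3.6,fy=3.6))
s=manip.read_state(); print(s['finger_gap'],s['finger_force'],s['wrist_force'],s['effort'])
```

```text
279 [(np.float64(518.0), np.float64(252.0), np.float64(13.0)), (np.float64(519.0), np.float64(256.0), np.float64(35.0)), (np.float64(520.0), np.float64(256.0), np.float64(41.0)), (np.float64(521.0), np.float64(256.0), np.float64(49.0)), (np.float64(521.0), np.float64(256.0), np.float64(55.0)), (np.float64(522.0), np.float64(256.0), np.float64(62.0)), (np.float64(522.0), np.float64(255.0), np.float64(65.0))]
284 [(np.float64(520.0), np.float64(252.0), np.float64(13.0)), (np.float64(522.0), np.float64(256.0), np.float64(34.0)), (np.float64(522.0), np.float64(256.0), np.float64(40.0)), (np.float64(523.0), np.float64(255.0), np.float64(44.0)), (np.float64(523.0), np.float64(255.0), np.float64(51.0)), (np.float64(524.0), np.float64(254.0), np.float64(56.0)), (np.float64(524.0), np.float64(252.0), np.float64(57.0))]
287 [(np.float64(522.0), np.float64(252.0), np.float64(12.0)), (np.float64(523.0), np.float64(255.0), np.float64(30.0)), (np.float64(524.0), np.float64(255.0), np.float64(38.0)), (np.float64(524.0), np.float64(253.0), np.float64(40.0)), (np.float64(524.0), np.float64(251.0), np.float64(41.0)), (np.float64(525.0), np.float64(249.0), np.float64(41.0)), (np.float64(525.0), np.float64(246.0), np.float64(42.0))]
30.0777011169424 0.0 [-0.04365904 -0.48988914 -0.15717101] [-9.73947572e-04 -6.35922289e+01 -2.97235483e+01  6.41257223e-02
 -8.34036268e-05  4.42174928e-05]
```

View pics/c5.png

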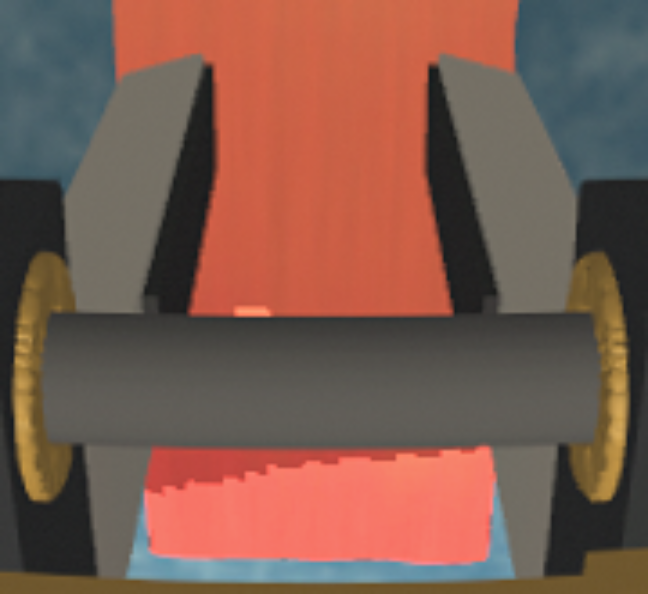

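Depth puts the fingertips near z = 30 although the reported TCP is z = 4, so the fingers closed above the board. I'll step down gently onto the board top (z = 12) to calibrate.

Call:
jog_arm --plan '[0,0,-0.006,0,0,0,0,0,-0.01,0,0,0,0,0,-0.012,0,0,0,0,0,-0.012,0,0,0,0,0,-0.012,0,0,0]'

```text
clock: 6.6
eef_pos: [540.1, 250.0, -7.9]
eef_rot: [-3.142, 0.0, 1.721]
wrist_force: [-0.3, -0.4, 0.6]
finger_gap: 29.8
finger_force: 0.0
```

Call:
jog_arm --plan '[0,0,-0.001,0,0,0,0,0,-0.002,0,0,0,0,0,-0.003,0,0,0,0,0,-0.003,0,0,0]'

```text
clock: 7.0
eef_pos: [540.0, 249.9, -11.0]
eef_rot: [-3.141, 0.0, 1.721]
wrist_force: [0.4, -0.0, 0.7]
finger_gap: 30.1
finger_force: 0.0
```

Run:
```python
from h import *
im,d,c=snap('wrist')
A=Rm(c)
def pt(u,v):
    k=A.T@ray(c,u,v,True); k=k/k[2]; return (np.array(c['origin'])+A@k*d[v,u]).round(0)
for u in (279,284): print(u,[(v,pt(u,v)[2]) for v in range(264,284,1)])
print(pt(320,180))
```

```text
279 [(264, np.float64(12.0)), (265, np.float64(12.0)), (266, np.float64(13.0)), (267, np.float64(13.0)), (268, np.float64(12.0)), (269, np.float64(13.0)), (270, np.float64(13.0)), (271, np.float64(16.0)), (272, np.float64(18.0)), (273, np.float64(20.0)), (274, np.float64(21.0)), (275, np.float64(22.0)), (276, np.float64(23.0)), (277, np.float64(25.0)), (278, np.float64(26.0)), (279, np.float64(193.0)), (280, np.float64(29.0)), (281, np.float64(30.0)), (282, np.float64(34.0)), (283, np.float64(34.0))]
284 [(264, np.float64(193.0)), (265, np.float64(12.0)), (266, np.float64(12.0)), (267, np.float64(12.0)), (268, np.float64(11.0)), (269, np.float64(12.0)), (270, np.float64(15.0)), (271, np.float64(16.0)), (272, np.float64(18.0)), (273, np.float64(20.0)), (274, np.float64(21.0)), (275, np.float64(22.0)), (276, np.float64(22.0)), (277, np.float64(23.0)), (278, np.float64(25.0)), (279, np.float64(25.0)), (280, np.float64(26.0)), (281, np.float64(26.0)), (282, np.float64(28.0)), (283, np.float64(30.0))]
[532. 303.  13.]
```

Call:
jog_arm --plan '[0,0,-0.001,0,0,0,0,0,-0.002,0,0,0,0,0,-0.002,0,0,0]'

```text
clock: 7.35
eef_pos: [540.2, 250.0, -12.0]
eef_rot: [3.141, -0.0, 1.721]
wrist_force: [-4.7, -1.7, 10.7]
finger_gap: 29.8
finger_force: 5.2
```

Call:
jog_arm --plan '[0,0,-0.001,0,0,0,0,0,-0.001,0,0,0]'

```text
clock: 7.55
eef_pos: [540.3, 250.0, -12.1]
eef_rot: [3.141, -0.0, 1.721]
wrist_force: [-9.1, -3.5, 21.0]
finger_gap: 29.9
finger_force: 10.4
```

Call:
jog_arm --plan '[0,0,-0.001,0,0,0,0,0,-0.001,0,0,0]'

```text
clock: 7.75
eef_pos: [540.3, 250.1, -12.2]
eef_rot: [3.141, -0.0, 1.721]
wrist_force: [-13.9, -5.6, 31.7]
finger_gap: 29.9
finger_force: 15.8
```

Contact at reported z = −12 on the 12 mm board, so the real tips are 24 mm above the reported TCP. I'll raise, open and come down again with that correction.

Call:
jog_arm --plan '[0,0,0.02,0,0,0,0,0,0.04,0,0,0,0,0,0.04,0,0,0]'

```text
clock: 8.05
eef_pos: [541.4, 250.5, 27.6]
eef_rot: [3.137, -0.001, 1.721]
wrist_force: [0.2, -0.0, 0.5]
finger_gap: 29.9
finger_force: 0.0
```

Call:
jog_arm --plan '[0,0,0,0,0,0,0,0,0,0,0,0,0,0,0,0,0,0,0,0,0,0,0,0,0,0,0,0,0,0,0,0,0,0,0,0,0,0,0,0,0,0,0,0,-0.01,0,0,0,0,0,-0.02,0,0,0,0,0,-0.03,0,0,0,0,0,-0.04,0,0,0,0,0,-0.047,0,0,0,0,0,-0.047,0,0,0,0,0,-0.047,0,0,0]' --claw 0.094

```text
clock: 9.45
eef_pos: [540.1, 250.0, -21.8]
eef_rot: [-3.141, 0.0, 1.721]
wrist_force: [-0.0, 0.6, -0.3]
finger_gap: 93.7
finger_force: 0.0
```

Call:
jog_arm --plan '[0,0,0,0,0,0,0,0,0,0,0,0,0,0,0,0,0,0,0,0,0,0,0,0,0,0,0,0,0,0]' --claw 0.05 --force 30

```text
clock: 9.95
eef_pos: [540.1, 250.0, -21.7]
eef_rot: [3.141, -0.0, 1.721]
wrist_force: [-0.6, 0.3, 1.0]
finger_gap: 64.6
finger_force: 30.0
```

Gripped: 64.6 mm, 30 N. I'll lift, carry it over the pocket and turn to 175°.

Call:
jog_arm --plan '[0,0,0.04,0,0,0,0,0,0.085,0,0,0,0,0,0.12,0,0,0,0.034,-0.243,0.12,0,0,76.4,0.034,-0.243,0.12,0,0,76.4,0.034,-0.243,0.12,0,0,76.4,0.034,-0.243,0.12,0,0,76.4,0.034,-0.243,0.12,0,0,76.4,0.034,-0.243,0.12,0,0,76.4,0.034,-0.243,0.12,0,0,76.4,0.034,-0.243,0.12,0,0,76.4,0.034,-0.243,0.12,0,0,76.4,0.034,-0.243,0.12,0,0,76.4,0.034,-0.243,0.12,0,0,76.4,0.034,-0.243,0.1,0,0,76.4,0.034,-0.243,0.088,0,0,76.4,0.034,-0.243,0.088,0,0,76.4,0.034,-0.243,0.088,0,0,76.4]'

```text
clock: 11.75
eef_pos: [574.1, 6.9, 66.3]
eef_rot: [-3.142, -0.0, 3.054]
wrist_force: [0.4, 0.4, -1.0]
finger_gap: 64.3
finger_force: 30.0
```

Run:
```python
from h import *
s=manip.read_state();print(s['eef_pos'],s['eef_rot'],s['finger_gap'],s['finger_force'],s['wrist_force'])
im,d,c=snap('wrist','w6.png'); np.savez('w6.npz',im=im,d=d,o=c['origin'],a=c['attitude'])
```

```text
[574.10335073   6.94441589  66.33040173] [-3.14158362e+00 -2.70919902e-04  3.05368428e+00] 64.28106851939141 29.963319897651672 [ 0.42206207  0.43948389 -1.00054127]
```

View pics/w6.png

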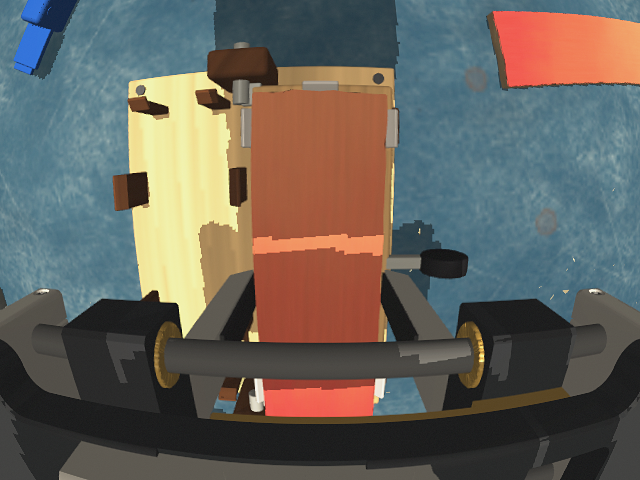

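The board is over the pocket. Its far end is at row 92 between columns 252 and 391, the side tabs are at (247,127) and (391,127), and the end tab is at (319,86). I'll check the relative alignment in this view.

Run:
```python
from h import *
f=np.load('w6.npz'); c=get_calibration('wrist'); c['origin']=f['o'];c['attitude']=f['a']
g=np.radians(-5); X=np.array([np.cos(g),np.sin(g)]);Y=np.array([-np.sin(g),np.cos(g)]); H=np.array([573.9,7.2])
def rep(n,u,v,z):
    q=onz(c,u,v,z,True)[:2]-H; print(n,(q@X).round(1),(q@Y).round(1))
rep('L corner',252,91,100);rep('R corner',391,94,100)
rep('L edge',255,240,100);rep('R edge',384,240,100)
rep('tabL',247,127,68);rep('tabR',393,127,68);rep('end tab',319,86,66)
i=cv2.imread('pics/w6.png'); cv2.imwrite('pics/c6.png',cv2.resize(i[60:220,220:420],None,fx=3.6,fy=3.6))
```

```text
L corner -96.8 -31.1
R corner -95.4 32.5
L edge -26.8 -30.9
R edge -26.8 30.3
tabL -82.6 -39.6
tabR -82.5 39.8
end tab -104.9 -0.4
```

View pics/c6.png

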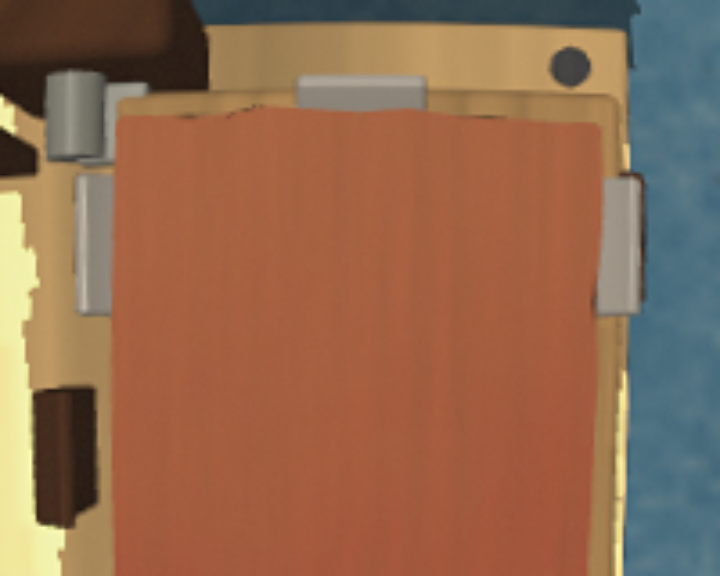

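It is centred to within about 0.5 mm. I'll descend to the floor (reported TCP ≈ 29).

Call:
jog_arm --plan '[0,0,-0.01,0,0,0,0,0,-0.015,0,0,0,0,0,-0.02,0,0,0,0,0,-0.024,0,0,0,0,0,-0.028,0,0,0,0,0,-0.032,0,0,0,0,0,-0.035,0,0,0,0,0,-0.037,0,0,0,0,0,-0.037,0,0,0,0,0,-0.037,0,0,0]'

```text
clock: 12.8
eef_pos: [574.1, 7.0, 29.3]
eef_rot: [-3.142, -0.0, 3.054]
wrist_force: [0.2, -0.5, -0.4]
finger_gap: 64.4
finger_force: 30.0
```

Call:
jog_arm --plan '[0,0,0,0,0,0,0,0,0,0,0,0,0,0,0,0,0,0,0,0,0,0,0,0,0,0,0.02,0,0,0,0,0,0.05,0,0,0,0,0,0.1,0,0,0,0,0,0.1,0,0,0]' --claw 0.08

```text
clock: 13.6
eef_pos: [576.8, 6.9, 135.6]
eef_rot: [3.141, 0.01, 3.054]
wrist_force: [-0.3, 0.3, -0.7]
finger_gap: 79.9
finger_force: 0.0
```

Run:
```python
from h import *
im,d,c=snap('wrist','w7.png'); A=Rm(c)
def pt(u,v):
    k=A.T@ray(c,u,v,True); k=k/k[2]; return (np.array(c['origin'])+A@k*np.median(d[v-2:v+3,u-2:u+3])).round(1)
for u,v in [(280,140),(360,140),(280,200),(360,200),(320,250),(320,400)]: print(u,v,pt(u,v))
print(manip.read_state()['eef_pos'])
```

```text
280 140 [496.8 -15.3  62. ]
360 140 [501.7  44.8  51. ]
280 200 [541.6 -19.7  62.2]
360 200 [548.3  41.2  51.6]
320 250 [583.    6.8  61.8]
320 400 [ 7.736e+02 -9.500e+00  4.000e-01]
[575.54376995   6.9003962  132.28082542]
```

The board top reads a flat 62 mm, so it is seated. Next the grip, with yaw turned −90°.

Call:
jog_arm --plan '[0.007,0.079,0,0,0,-90,0.007,0.079,0,0,0,-90,0.007,0.079,0,0,0,-90,0.007,0.079,0,0,0,-90,0.007,0.079,0,0,0,-90,0.007,0.079,0,0,0,-90,0.007,0.079,0,0,0,-90,0.007,0.079,0,0,0,-90,0.007,0.079,0,0,0,-90,0.007,0.079,0,0,0,-90,0.007,0.079,0,0,0,-90,0.007,0.079,0,0,0,-90,0.007,0.079,-0.04,0,0,-90,0.007,0.079,-0.06,0,0,-90,0.007,0.079,-0.08,0,0,-90,0.007,0.079,-0.1,0,0,-90,0.007,0.079,-0.115,0,0,-90,0.007,0.079,-0.122,0,0,-90,0.007,0.079,-0.122,0,0,-90]' --claw 0.05

```text
clock: 15.55
eef_pos: [580.6, 85.9, 6.3]
eef_rot: [-3.14, 0.0, 1.484]
wrist_force: [0.4, -0.2, 0.3]
finger_gap: 49.7
finger_force: 0.0
```

Call:
jog_arm --plan '[0,0,0,0,0,0,0,0,0,0,0,0,0,0,0,0,0,0,0,0,0,0,0,0,0,0,0,0,0,0,0,0,0,0,0,0]' --claw 0.0 --force 20

```text
clock: 16.15
eef_pos: [580.3, 86.0, 7.3]
eef_rot: [-3.14, 0.0, 1.484]
wrist_force: [-6.9, 0.9, 6.4]
finger_gap: 11.9
finger_force: 20.0
```

Gripped the disc (11.9 mm). Swinging to upright at about 1 rad/s.

Call:
jog_arm --plan '[-0.0001,-0.0007,0.0132,0,0,0,-0.0002,-0.0027,0.0262,0,0,0,-0.0005,-0.0061,0.0389,0,0,0,-0.0009,-0.0108,0.0513,0,0,0,-0.0015,-0.0168,0.063,0,0,0,-0.0021,-0.024,0.0741,0,0,0,-0.0028,-0.0322,0.0843,0,0,0,-0.0036,-0.0415,0.0936,0,0,0,-0.0045,-0.0517,0.1019,0,0,0,-0.0055,-0.0627,0.1091,0,0,0,-0.0065,-0.0745,0.1151,0,0,0,-0.0076,-0.0867,0.1198,0,0,0,-0.0087,-0.0994,0.1233,0,0,0,-0.0098,-0.1124,0.1253,0,0,0,-0.011,-0.1255,0.126,0,0,0]'

```text
clock: 17.65
eef_pos: [569.5, -39.5, 134.4]
eef_rot: [-3.141, -0.001, 1.484]
wrist_force: [-6.2, 5.4, -2.9]
finger_gap: 12.0
finger_force: 20.0
```

Call:
jog_arm --plan '[-0.0011,-0.0131,-0.0007,0,0,0,-0.0023,-0.0261,-0.0028,0,0,0,-0.0034,-0.0388,-0.0062,0,0,0,-0.0045,-0.051,-0.0109,0,0,0,-0.0055,-0.0627,-0.0169,0,0,0,-0.0064,-0.0738,-0.0241,0,0,0,-0.0073,-0.084,-0.0324,0,0,0,-0.0081,-0.0933,-0.0417,0,0,0,-0.0089,-0.1015,-0.0519,0,0,0,-0.0095,-0.1087,-0.063,0,0,0,-0.01,-0.1146,-0.0748,0,0,0,-0.0104,-0.1194,-0.0871,0,0,0,-0.0107,-0.1228,-0.0998,0,0,0,-0.0109,-0.1248,-0.1128,0,0,0,-0.011,-0.1255,-0.126,0,0,0,-0.011,-0.1255,-0.127,0,0,0,-0.011,-0.1255,-0.127,0,0,0]'

```text
clock: 19.35
eef_pos: [558.5, -167.3, 7.0]
eef_rot: [-3.141, 0.002, 1.483]
wrist_force: [-8.7, -11.8, -3.3]
finger_gap: 11.8
finger_force: 20.0
```

Swung over. Folding back along the same arc.

Call:
jog_arm --plan '[0.0001,0.0007,0.0142,0,0,0,0.0002,0.0027,0.0272,0,0,0,0.0005,0.0061,0.0399,0,0,0,0.0009,0.0108,0.0523,0,0,0,0.0015,0.0168,0.064,0,0,0,0.0021,0.024,0.0751,0,0,0,0.0028,0.0322,0.0853,0,0,0,0.0036,0.0415,0.0946,0,0,0,0.0045,0.0517,0.1029,0,0,0,0.0055,0.0627,0.1101,0,0,0,0.0065,0.0745,0.1161,0,0,0,0.0076,0.0867,0.1208,0,0,0,0.0087,0.0994,0.1243,0,0,0,0.0098,0.1124,0.1263,0,0,0,0.011,0.1255,0.127,0,0,0]'

```text
clock: 20.85
eef_pos: [569.5, -39.5, 134.0]
eef_rot: [-3.141, 0.002, 1.483]
wrist_force: [-9.6, -4.6, -7.3]
finger_gap: 11.9
finger_force: 20.0
```

Call:
jog_arm --plan '[0.0011,0.0131,-0.0007,0,0,0,0.0023,0.0261,-0.0028,0,0,0,0.0034,0.0388,-0.0062,0,0,0,0.0045,0.051,-0.0109,0,0,0,0.0055,0.0627,-0.0169,0,0,0,0.0064,0.0738,-0.0241,0,0,0,0.0073,0.084,-0.0324,0,0,0,0.0081,0.0933,-0.0417,0,0,0,0.0089,0.1015,-0.0519,0,0,0,0.0095,0.1087,-0.063,0,0,0,0.01,0.1146,-0.0748,0,0,0,0.0104,0.1194,-0.0871,0,0,0,0.0107,0.1228,-0.0998,0,0,0,0.0109,0.1248,-0.1128,0,0,0,0.011,0.1255,-0.126,0,0,0,0.011,0.1255,-0.127,0,0,0,0.011,0.1255,-0.127,0,0,0]'

```text
clock: 22.55
eef_pos: [580.4, 87.3, 6.5]
eef_rot: [-3.14, -0.001, 1.484]
wrist_force: [-9.8, 6.7, -5.3]
finger_gap: 12.1
finger_force: 20.0
```

Call:
jog_arm --plan '[0,0,0,0,0,0,0,0,0,0,0,0,0,0,0,0,0,0,0,0,0,0,0,0,0,0,0.03,0,0,0,0,0,0.07,0,0,0,0,-0.05,0.12,0,0,0,0,-0.1,0.17,0,0,0,0,-0.15,0.22,0,0,0,0,-0.2,0.27,0,0,0,0,-0.25,0.27,0,0,0,0,-0.25,0.27,0,0,0,0,-0.25,0.27,0,0,0]' --claw 0.06

```text
clock: 23.85
eef_pos: [581.0, -167.5, 278.8]
eef_rot: [3.138, 0.001, 1.481]
wrist_force: [0.7, 1.6, -0.4]
finger_gap: 60.2
finger_force: 0.0
```

Run:
```python
from h import *
s=manip.read_state();print(s['eef_pos'],s['eef_rot'])
im,d,c=snap('wrist','w8.png'); A=Rm(c)
np.savez('w8.npz',im=im,d=d,o=c['origin'],a=c['attitude'])
```

```text
[ 581.01268358 -167.50045593  278.78344733] [3.13833002e+00 1.31999338e-03 1.48084322e+00]
```

View pics/w8.png

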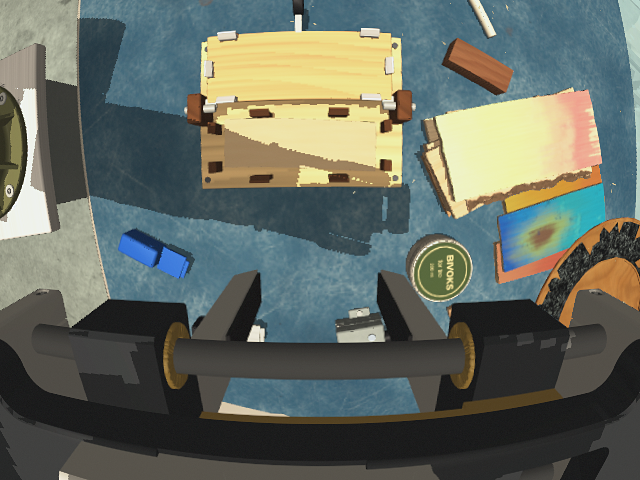

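Board B lies bare side up in the nest (around (300,148)) and the plate is open. Now board A at (420.8, 250.5), 96.1°.

Run:
```python
from h import *
f=np.load('w8.npz'); c=get_calibration('wrist'); c['origin']=f['o'];c['attitude']=f['a'];d=f['d'];A=Rm(c)
def pt(u,v):
    k=A.T@ray(c,u,v,True); k=k/k[2]; return (np.array(c['origin'])+A@k*np.median(d[v-2:v+3,u-2:u+3])).round(1)
for u,v in [(240,128),(365,135),(235,165),(365,170),(300,150),(230,60),(370,60),(300,80)]: print(u,v,pt(u,v))
```

```text
240 128 [493.5 -56.7  20.2]
365 135 [647.1 -80.8  20.4]
235 165 [ 482.2 -102.4   20. ]
365 170 [ 643.7 -124.6   19. ]
300 150 [565.5 -92.8  20.2]
230 60 [494.9  24.1  52.8]
370 60 [657.    6.7  53.1]
300 80 [574.4 -11.3  51.8]
```

Call:
jog_arm --plan '[-0.16,0.4145,0,0,0,11.1,-0.16,0.4145,0,0,0,11.1,-0.16,0.4145,0,0,0,11.1,-0.16,0.4145,0,0,0,11.1,-0.16,0.4145,0,0,0,11.1,-0.16,0.4145,0,0,0,11.1,-0.16,0.4145,0,0,0,11.1,-0.16,0.4145,0,0,0,11.1,-0.16,0.4145,0,0,0,11.1,-0.16,0.4145,0,0,0,11.1,-0.16,0.4145,-0.05,0,0,11.1,-0.16,0.4145,-0.1,0,0,11.1,-0.16,0.4145,-0.15,0,0,11.1,-0.16,0.4145,-0.2,0,0,11.1,-0.16,0.4145,-0.23,0,0,11.1,-0.16,0.4145,-0.25,0,0,11.1,-0.16,0.4145,-0.27,0,0,11.1,-0.16,0.4145,-0.285,0,0,11.1,-0.16,0.4145,-0.298,0,0,11.1,-0.16,0.4145,-0.298,0,0,11.1]' --claw 0.094

```text
clock: 25.9
eef_pos: [420.9, 250.0, -22.9]
eef_rot: [-3.141, 0.0, 1.677]
wrist_force: [0.3, 0.2, 0.3]
finger_gap: 93.8
finger_force: 0.0
```

Call:
jog_arm --plan '[0,0,0,0,0,0,0,0,0,0,0,0,0,0,0,0,0,0,0,0,0,0,0,0,0,0,0,0,0,0,0,0,0,0,0,0]' --claw 0.05 --force 30

```text
clock: 26.5
eef_pos: [421.2, 250.5, -21.6]
eef_rot: [3.141, -0.0, 1.677]
wrist_force: [-0.5, 0.0, 4.9]
finger_gap: 64.2
finger_force: 30.0
```

Call:
jog_arm --plan '[0,0,0.04,0,0,0,0,0,0.085,0,0,0,0,0,0.12,0,0,0,0.153,-0.2435,0.12,0,0,78.9,0.153,-0.2435,0.12,0,0,78.9,0.153,-0.2435,0.12,0,0,78.9,0.153,-0.2435,0.12,0,0,78.9,0.153,-0.2435,0.12,0,0,78.9,0.153,-0.2435,0.12,0,0,78.9,0.153,-0.2435,0.12,0,0,78.9,0.153,-0.2435,0.12,0,0,78.9,0.153,-0.2435,0.12,0,0,78.9,0.153,-0.2435,0.12,0,0,78.9,0.153,-0.2435,0.12,0,0,78.9,0.153,-0.2435,0.12,0,0,78.9,0.153,-0.2435,0.1,0,0,78.9,0.153,-0.2435,0.088,0,0,78.9,0.153,-0.2435,0.088,0,0,78.9,0.153,-0.2435,0.088,0,0,78.9]'

```text
clock: 28.4
eef_pos: [574.1, 7.0, 66.3]
eef_rot: [3.142, -0.0, 3.053]
wrist_force: [0.8, 1.2, -1.1]
finger_gap: 64.4
finger_force: 30.0
```

Run:
```python
from h import *
s=manip.read_state();print(s['eef_pos'],s['eef_rot'],s['finger_gap'],s['finger_force'])
im,d,c=snap('wrist','w9.png')
g=np.radians(-5); X=np.array([np.cos(g),np.sin(g)]);Y=np.array([-np.sin(g),np.cos(g)]); H=np.array([573.9,7.2])
hsv=cv2.cvtColor(im,cv2.COLOR_RGB2HSV)
m=((hsv[...,0]<14)|(hsv[...,0]>172))&(hsv[...,1]>110)&(hsv[...,2]>90)
M=np.zeros(m.shape,np.uint8); M[80:265,235:410]=m[80:265,235:410]
M=cv2.morphologyEx(M,cv2.MORPH_OPEN,np.ones((5,5)))
for v in (110,150,200,250):
    u=np.where(M[v])[0]
    if len(u): print(v,[( (onz(c,q,v,100,True)[:2]-H)@Y).round(1) for q in (u.min(),u.max())])
for q in (280,320,360):
    v=np.where(M[:,q])[0]; print(q,((onz(c,q,v.min(),100,True)[:2]-H)@X).round(1))
```

```text
[574.10310992   7.00595183  66.3153919 ] [ 3.14158377e+00 -2.65684035e-04  3.05343101e+00] 64.36633154251554 29.974531531333923
110 [np.float64(-31.0), np.float64(30.2)]
150 [np.float64(-31.6), np.float64(29.3)]
200 [np.float64(-32.1), np.float64(29.2)]
250 [np.float64(-32.5), np.float64(29.5)]
280 -95.8
320 -96.0
360 -95.7
```

Position and end (−96) match the first board. Lowering, releasing and raising.

Call:
jog_arm --plan '[0,0,-0.01,0,0,0,0,0,-0.015,0,0,0,0,0,-0.02,0,0,0,0,0,-0.024,0,0,0,0,0,-0.028,0,0,0,0,0,-0.032,0,0,0,0,0,-0.035,0,0,0,0,0,-0.037,0,0,0,0,0,-0.037,0,0,0,0,0,-0.037,0,0,0]'

```text
clock: 29.45
eef_pos: [574.1, 6.9, 29.1]
eef_rot: [-3.142, 0.0, 3.054]
wrist_force: [0.0, -0.4, -0.9]
finger_gap: 64.1
finger_force: 30.0
```

Call:
jog_arm --plan '[0,0,0,0,0,0,0,0,0,0,0,0,0,0,0,0,0,0,0,0,0,0,0,0,0,0,0.02,0,0,0,0,0,0.05,0,0,0,0,0,0.1,0,0,0,0,0,0.1,0,0,0]' --claw 0.08

```text
clock: 30.25
eef_pos: [576.8, 6.9, 135.6]
eef_rot: [3.141, 0.01, 3.054]
wrist_force: [0.4, 0.7, 0.8]
finger_gap: 80.1
finger_force: 0.0
```

Run:
```python
from h import *
im,d,c=snap('wrist'); A=Rm(c)
def pt(u,v):
    k=A.T@ray(c,u,v,True); k=k/k[2]; return (np.array(c['origin'])+A@k*np.median(d[v-2:v+3,u-2:u+3])).round(1)
for u,v in [(280,140),(345,140),(280,200),(345,200),(320,250)]: print(u,v,pt(u,v))
```

```text
280 140 [496.8 -15.2  62.4]
345 140 [501.2  32.4  63. ]
280 200 [541.6 -19.7  62.4]
345 200 [545.9  28.8  62.6]
320 250 [582.8   6.8  62.5]
```

Seated. Same flip sequence.

Call:
jog_arm --plan '[0.006,0.079,0,0,0,-90,0.006,0.079,0,0,0,-90,0.006,0.079,0,0,0,-90,0.006,0.079,0,0,0,-90,0.006,0.079,0,0,0,-90,0.006,0.079,0,0,0,-90,0.006,0.079,0,0,0,-90,0.006,0.079,0,0,0,-90,0.006,0.079,0,0,0,-90,0.006,0.079,0,0,0,-90,0.006,0.079,0,0,0,-90,0.006,0.079,0,0,0,-90,0.006,0.079,-0.04,0,0,-90,0.006,0.079,-0.06,0,0,-90,0.006,0.079,-0.08,0,0,-90,0.006,0.079,-0.1,0,0,-90,0.006,0.079,-0.115,0,0,-90,0.006,0.079,-0.122,0,0,-90,0.006,0.079,-0.122,0,0,-90]' --claw 0.05

```text
clock: 32.2
eef_pos: [579.6, 85.9, 6.3]
eef_rot: [-3.14, 0.0, 1.484]
wrist_force: [0.2, -0.3, 0.9]
finger_gap: 49.7
finger_force: 0.0
```

Call:
jog_arm --plan '[0,0,0,0,0,0,0,0,0,0,0,0,0,0,0,0,0,0,0,0,0,0,0,0,0,0,0,0,0,0,0,0,0,0,0,0]' --claw 0.0 --force 20

```text
clock: 32.8
eef_pos: [580.3, 86.0, 7.4]
eef_rot: [3.141, -0.0, 1.483]
wrist_force: [0.9, 0.1, 0.8]
finger_gap: 11.9
finger_force: 20.0
```

Call:
jog_arm --plan '[-0.0001,-0.0007,0.0132,0,0,0,-0.0002,-0.0027,0.0262,0,0,0,-0.0005,-0.0061,0.0389,0,0,0,-0.0009,-0.0108,0.0513,0,0,0,-0.0015,-0.0168,0.063,0,0,0,-0.0021,-0.024,0.0741,0,0,0,-0.0028,-0.0322,0.0843,0,0,0,-0.0036,-0.0415,0.0936,0,0,0,-0.0045,-0.0517,0.1019,0,0,0,-0.0055,-0.0627,0.1091,0,0,0,-0.0065,-0.0745,0.1151,0,0,0,-0.0076,-0.0867,0.1198,0,0,0,-0.0087,-0.0994,0.1233,0,0,0,-0.0098,-0.1124,0.1253,0,0,0,-0.011,-0.1255,0.126,0,0,0]'

```text
clock: 34.3
eef_pos: [569.5, -39.3, 133.6]
eef_rot: [3.14, -0.001, 1.484]
wrist_force: [5.1, 4.4, -1.1]
finger_gap: 12.0
finger_force: 20.0
```

Call:
jog_arm --plan '[-0.0011,-0.0131,-0.0007,0,0,0,-0.0023,-0.0261,-0.0028,0,0,0,-0.0034,-0.0388,-0.0062,0,0,0,-0.0045,-0.051,-0.0109,0,0,0,-0.0055,-0.0627,-0.0169,0,0,0,-0.0064,-0.0738,-0.0241,0,0,0,-0.0073,-0.084,-0.0324,0,0,0,-0.0081,-0.0933,-0.0417,0,0,0,-0.0089,-0.1015,-0.0519,0,0,0,-0.0095,-0.1087,-0.063,0,0,0,-0.01,-0.1146,-0.0748,0,0,0,-0.0104,-0.1194,-0.0871,0,0,0,-0.0107,-0.1228,-0.0998,0,0,0,-0.0109,-0.1248,-0.1128,0,0,0,-0.011,-0.1255,-0.126,0,0,0,-0.011,-0.1255,-0.127,0,0,0,-0.011,-0.1255,-0.127,0,0,0]'

```text
clock: 36.0
eef_pos: [558.5, -167.1, 6.2]
eef_rot: [3.14, 0.003, 1.483]
wrist_force: [4.7, -12.4, -3.8]
finger_gap: 12.2
finger_force: 20.0
```

Call:
jog_arm --plan '[0.0001,0.0007,0.0142,0,0,0,0.0002,0.0027,0.0272,0,0,0,0.0005,0.0061,0.0399,0,0,0,0.0009,0.0108,0.0523,0,0,0,0.0015,0.0168,0.064,0,0,0,0.0021,0.024,0.0751,0,0,0,0.0028,0.0322,0.0853,0,0,0,0.0036,0.0415,0.0946,0,0,0,0.0045,0.0517,0.1029,0,0,0,0.0055,0.0627,0.1101,0,0,0,0.0065,0.0745,0.1161,0,0,0,0.0076,0.0867,0.1208,0,0,0,0.0087,0.0994,0.1243,0,0,0,0.0098,0.1124,0.1263,0,0,0,0.011,0.1255,0.127,0,0,0]'

```text
clock: 37.5
eef_pos: [569.4, -40.0, 132.9]
eef_rot: [3.141, 0.001, 1.483]
wrist_force: [6.0, -5.0, -7.2]
finger_gap: 12.0
finger_force: 20.0
```

Call:
jog_arm --plan '[0.0011,0.0131,-0.0007,0,0,0,0.0023,0.0261,-0.0028,0,0,0,0.0034,0.0388,-0.0062,0,0,0,0.0045,0.051,-0.0109,0,0,0,0.0055,0.0627,-0.0169,0,0,0,0.0064,0.0738,-0.0241,0,0,0,0.0073,0.084,-0.0324,0,0,0,0.0081,0.0933,-0.0417,0,0,0,0.0089,0.1015,-0.0519,0,0,0,0.0095,0.1087,-0.063,0,0,0,0.01,0.1146,-0.0748,0,0,0,0.0104,0.1194,-0.0871,0,0,0,0.0107,0.1228,-0.0998,0,0,0,0.0109,0.1248,-0.1128,0,0,0,0.011,0.1255,-0.126,0,0,0,0.011,0.1255,-0.128,0,0,0,0.011,0.1255,-0.128,0,0,0]'

```text
clock: 39.2
eef_pos: [580.4, 86.9, 4.5]
eef_rot: [3.141, -0.001, 1.484]
wrist_force: [6.2, 6.1, -4.1]
finger_gap: 11.9
finger_force: 20.0
```

Call:
jog_arm --plan '[0,0,0,0,0,0,0,0,0,0,0,0,0,0,0,0,0,0,0,0,0,0,0,0,0,0,0.03,0,0,0,0,0,0.07,0,0,0,0,-0.05,0.12,0,0,0,0,-0.1,0.17,0,0,0,0,-0.15,0.22,0,0,0,0,-0.2,0.27,0,0,0,0,-0.25,0.27,0,0,0,0,-0.25,0.27,0,0,0,0,-0.25,0.27,0,0,0]' --claw 0.06

```text
clock: 40.5
eef_pos: [579.8, -167.4, 277.4]
eef_rot: [3.139, 0.001, 1.481]
wrist_force: [0.1, 1.2, 0.2]
finger_gap: 60.2
finger_force: 0.0
```

Run:
```python
from h import *
im,d,c=snap('wrist','w10.png'); A=Rm(c)
def pt(u,v):
    k=A.T@ray(c,u,v,True); k=k/k[2]; return (np.array(c['origin'])+A@k*np.median(d[v-2:v+3,u-2:u+3])).round(1)
for u,v in [(240,128),(365,135),(235,165),(365,170),(300,150),(230,60),(370,60),(300,80)]: print(u,v,pt(u,v))
snap('top','top1.png')
```

```text
240 128 [494.8 -57.8  32.3]
365 135 [643.9 -81.3  32.5]
235 165 [ 483.9 -102.2   32.3]
365 170 [ 640.5 -123.6   32.4]
300 150 [564.7 -92.9  32.4]
230 60 [493.8  24.   52.6]
370 60 [655.5   6.6  52.6]
300 80 [573.  -11.4  51.4]
```

Pile top is at 32 mm (two boards, flat) and the plate is open. Now I'll look at the key and switch.

Call:
jog_arm --plan '[-0.25,-0.176,0,0,0,-85,-0.25,-0.176,0,0,0,-85,-0.25,-0.176,0,0,0,-85,-0.25,-0.176,0,0,0,-85,-0.25,-0.176,0,0,0,-85,-0.25,-0.176,0,0,0,-85,-0.25,-0.176,0,0,0,-85,-0.25,-0.176,0,0,0,-85,-0.25,-0.176,0,0,0,-85,-0.25,-0.176,0,0,0,-85,-0.25,-0.176,0,0,0,-85,-0.25,-0.176,0,0,0,-85,-0.25,-0.176,0,0,0,-85,-0.25,-0.176,0,0,0,-85]'

```text
clock: 42.0
eef_pos: [330.1, -339.9, 275.0]
eef_rot: [-3.141, 0.0, 0.002]
wrist_force: [0.8, -0.2, 0.2]
finger_gap: 60.1
finger_force: 0.0
```

Run:
```python
from h import *
s=manip.read_state();print(s['eef_pos'],s['eef_rot'])
im,d,c=snap('wrist','w11.png'); np.savez('w11.npz',im=im,d=d,o=c['origin'],a=c['attitude'])
```

```text
[ 330.13659491 -339.85188867  275.01555207] [-3.14142089e+00  1.04364309e-04  2.02307150e-03]
```

View pics/w11.png

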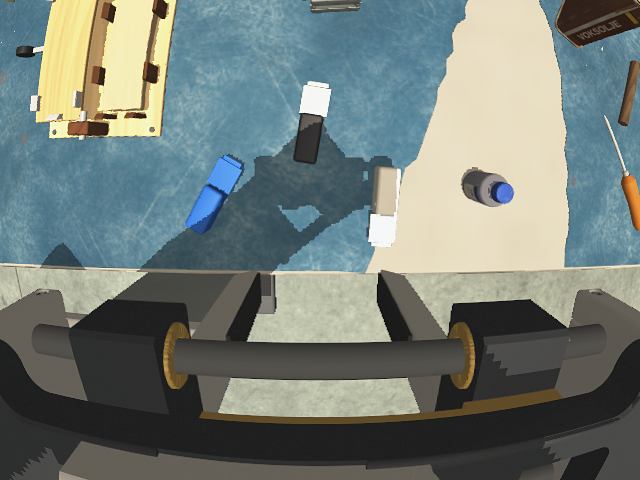

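The key is at (308,138) with its tongue at (315,98), and the switch mouth is just in view at the top. I'll move 70 mm ahead to get both, and measure by depth mask.

Call:
jog_arm --plan '[0.04,0,0,0,0,0,0.07,0,0,0,0,0,0.07,0,0,0,0,0,0.07,0,0,0,0,0,0.07,0,0,0,0,0]'

```text
clock: 42.55
eef_pos: [399.4, -340.1, 275.2]
eef_rot: [3.142, 0.0, -0.0]
wrist_force: [-1.0, -1.5, -0.9]
finger_gap: 59.9
finger_force: 0.0
```

```bash
cat > ks.py <<'E'
from h import *
def cloud(c,d):
    v,u=np.mgrid[0:480,0:640].astype(float); x=(u-c['cx'])/c['fx'];y=(v-c['cy'])/c['fy'];r=np.hypot(x,y)+1e-9
    k=np.stack([x/r*np.tan(r),y/r*np.tan(r),np.ones_like(x)],-1)
    return np.array(c['origin'])+(k*d[...,None])@Rm(c).T
def rect(M,c,z,n):
    M=cv2.morphologyEx(M.astype(np.uint8),cv2.MORPH_OPEN,np.ones((3,3)))
    q=max(cv2.findContours(M,cv2.RETR_EXTERNAL,cv2.CHAIN_APPROX_NONE)[0],key=cv2.contourArea)
    P=np.array([onz(c,u,v,z,True)[:2] for u,v in q[:,0]],np.float32)
    r=cv2.minAreaRect(P); print(n,np.round(r[0],1),np.round(r[1],1),round(r[2],2),cv2.boundingRect(q)); return q
if __name__=='__main__':
    s=manip.read_state();print(s['eef_pos'])
    im,d,c=snap('wrist','w12.png'); C=cloud(c,d); Z=C[...,2]; val=im.max(-1)
    near=lambda x,y,r:(np.hypot(C[...,0]-x,C[...,1]-y)<r)&(d>0)
    rect(near(437,-329,70)&(Z>33)&(Z<43)&(val<110),c,38,'handle')
    rect(near(500,-325,70)&(Z>15)&(Z<27)&(val>120),c,21,'tongue')
    b=near(624,-355,60)&(Z>38)&(Z<47); rect(b,c,42,'boxtop')
    for m in (b,): print(np.median(Z[m]))
    i=cv2.imread('pics/w12.png'); cv2.imwrite('pics/c12.png',cv2.resize(i[0:240,220:440],None,fx=2.5,fy=2.5))
E
python3 ks.py
```

```text
[ 399.44893571 -340.10047804  275.21990782]
handle [ 418.5 -327.3] [27.8 59. ] 81.44 (294, 171, 29, 50)
tongue [ 468.2 -336. ] [33.1 41. ] 80.7 (300, 137, 30, 36)
boxtop [ 622.8 -358.2] [64.3 62.3] 5.15 (307, 4, 55, 50)
42.10457169274059
```

View pics/c12.png

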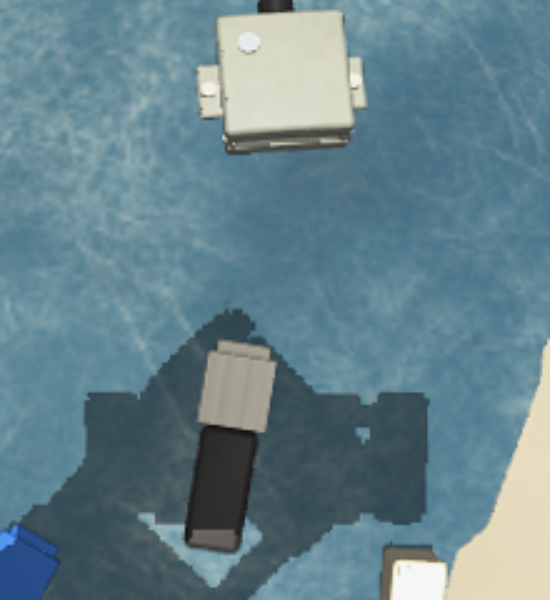

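Key handle is at (418.5, −327.3), yaw −9°. The switch box is at (622.8, −358.2), slot direction +5.2°, so the mouth is at (590.9, −361.1). Grasping the key.

Call:
jog_arm --plan '[0.0185,0.0128,-0.04,0,0,-8,0.0185,0.0128,-0.09,0,0,-9,0.0185,0.0128,-0.14,0,0,-9,0.0185,0.0128,-0.18,0,0,-9,0.0185,0.0128,-0.21,0,0,-9,0.0185,0.0128,-0.23,0,0,-9,0.0185,0.0128,-0.25,0,0,-9,0.0185,0.0128,-0.27,0,0,-9,0.0185,0.0128,-0.285,0,0,-9,0.0185,0.0128,-0.292,0,0,-9,0.0185,0.0128,-0.292,0,0,-9,0.0185,0.0128,-0.292,0,0,-9]'

```text
clock: 43.8
eef_pos: [418.7, -327.7, -16.0]
eef_rot: [3.141, -0.001, -0.158]
wrist_force: [0.6, -0.1, -0.2]
finger_gap: 60.1
finger_force: 0.0
```

Call:
jog_arm --plan '[0,0,0,0,0,0,0,0,0,0,0,0,0,0,0,0,0,0,0,0,0,0,0,0,0,0,0,0,0,0,0,0,0,0,0,0]' --claw 0.015 --force 30

```text
clock: 44.4
eef_pos: [418.6, -327.3, -16.7]
eef_rot: [3.142, -0.0, -0.157]
wrist_force: [-0.5, -0.1, 3.1]
finger_gap: 28.2
finger_force: 30.0
```

Gripped (28.2 mm). Moving to a pre-insert pose 30 mm short of the mouth, slightly lifted, to measure the tongue against the box.

Call:
jog_arm --plan '[0,0,0.015,0,0,0,0.03,-0.02,0.015,0,0,7,0.05,-0.035,0.015,0,0,14.2,0.0707,-0.043,0.015,0,0,14.2,0.0707,-0.043,0.015,0,0,14.2,0.0707,-0.043,0.015,0,0,14.2,0.0707,-0.043,0.015,0,0,14.2]'

```text
clock: 45.1
eef_pos: [488.5, -369.8, -2.2]
eef_rot: [-3.141, 0.001, 0.09]
wrist_force: [-0.1, 0.1, -1.6]
finger_gap: 27.5
finger_force: 30.0
```

```bash
cat > k2.py <<'E'
from ks import *
import sys
s=manip.read_state();print(s['eef_pos'],s['eef_rot'],s['finger_gap'],s['finger_force'])
zl=float(sys.argv[1])
im,d,c=snap('wrist','w13.png'); C=cloud(c,d); Z=C[...,2]; val=im.max(-1)
e=s['eef_pos']; th=s['eef_rot'][2]; X=np.array([np.cos(th),np.sin(th)])
p=e[:2]+51*X
near=lambda x,y,r:(np.hypot(C[...,0]-x,C[...,1]-y)<r)&(d>0)
t=near(*p,32)&(abs(Z-21-zl)<7)&(val>100); rect(t,c,21+zl,'tongue')
print('tongue z',np.median(Z[t]),'expected tongue centre',p)
b=near(624,-357,55)&(Z>38)&(Z<47); rect(b,c,42,'boxtop'); print(np.median(Z[b]))
E
python3 k2.py 15
```

```text
[ 488.47309402 -369.78540924   -2.1607331 ] [-3.14085892e+00  7.46508780e-04  9.03849813e-02] 27.5211098885688 29.990551471710205
tongue [ 538.7 -365.8] [41.2 33.5] 5.15 (281, 145, 76, 92)
tongue z 35.72564813682945 expected tongue centre [ 539.26491496 -365.18204899]
boxtop [ 608.8 -359.4] [35.6 61.2] 5.1 (248, 0, 142, 74)
42.122060708267625
```

Tongue centre (538.7, −365.8) at 5.15°, in line with the box axis to within 0.2 mm. Travel to home is 73.6 mm. Lowering, then sliding in.

Call:
jog_arm --plan '[0,0,-0.007,0,0,0,0,0,-0.012,0,0,0,0,0,-0.0145,0,0,0,0,0,-0.0145,0,0,0,0,0,-0.0145,0,0,0]'

```text
clock: 45.65
eef_pos: [489.2, -370.2, -16.6]
eef_rot: [-3.141, 0.0, 0.091]
wrist_force: [-0.4, -0.2, -1.5]
finger_gap: 27.9
finger_force: 30.0
```

Call:
jog_arm --plan '[0.01,0.0009,0,0,0,0,0.02,0.0018,0,0,0,0,0.025,0.0022,0,0,0,0,0.03,0.0027,0,0,0,0,0.034,0.003,0,0,0,0,0.038,0.0034,0,0,0,0,0.042,0.0038,0,0,0,0,0.046,0.0041,0,0,0,0,0.046,0.0041,0,0,0,0]'

```text
clock: 46.55
eef_pos: [535.7, -366.1, -16.3]
eef_rot: [3.142, -0.0, 0.091]
wrist_force: [0.3, 0.6, -0.5]
finger_gap: 27.9
finger_force: 30.0
```

Entering freely. Pushing home.

Call:
jog_arm --plan '[0.005,0.0004,0,0,0,0,0.01,0.0009,0,0,0,0,0.014,0.0013,0,0,0,0,0.018,0.0016,0,0,0,0,0.022,0.002,0,0,0,0,0.024,0.0021,0,0,0,0,0.0255,0.0023,0,0,0,0,0.0265,0.0024,0,0,0,0,0.0265,0.0024,0,0,0,0]'

```text
clock: 47.45
eef_pos: [561.8, -363.8, -16.4]
eef_rot: [3.142, 0.0, 0.091]
wrist_force: [-0.2, 0.6, -1.1]
finger_gap: 27.6
finger_force: 30.0
```

Call:
jog_arm --plan '[0.001,0.0001,0,0,0,0,0.002,0.0002,0,0,0,0,0.002,0.0002,0,0,0,0]'

```text
clock: 47.75
eef_pos: [562.6, -363.6, -16.4]
eef_rot: [-3.141, 0.002, 0.09]
wrist_force: [-10.1, 0.6, 4.3]
finger_gap: 28.0
finger_force: 30.0
```

Run:
```python
from h import *
s=manip.read_state();print(s['eef_pos'],s['wrist_force'])
```

```text
[ 562.62551006 -363.62635795  -16.36646147] [-10.12355162   0.60207809   4.25032197]
```

Contact at 10 N, so it is home. Letting go and retreating, then checking.

Call:
jog_arm --plan '[0,0,0,0,0,0,0,0,0,0,0,0,0,0,0,0,0,0,0,0,0,0,0,0,0,0,0.02,0,0,0,0,0,0.05,0,0,0,-0.04,0,0.1,0,0,0,-0.08,0,0.15,0,0,0,-0.12,0,0.2,0,0,0,-0.12,0,0.24,0,0,0,-0.12,0,0.24,0,0,0,-0.12,0,0.24,0,0,0,-0.12,0,0.24,0,0,0]' --claw 0.06

```text
clock: 49.05
eef_pos: [443.8, -363.5, 223.5]
eef_rot: [3.141, -0.0, 0.09]
wrist_force: [0.6, -0.3, -0.0]
finger_gap: 60.1
finger_force: 0.0
```

Run:
```python
from ks import *
s=manip.read_state();print(s['eef_pos'],s['wrist_force'])
im,d,c=snap('wrist','w14.png'); C=cloud(c,d); Z=C[...,2]; val=im.max(-1)
near=lambda x,y,r:(np.hypot(C[...,0]-x,C[...,1]-y)<r)&(d>0)
rect(near(561,-364,45)&(Z>33)&(Z<43)&(val<110),c,38,'handle')
rect(near(623,-358,45)&(Z>38)&(Z<47)&(val>120),c,42,'boxtop')
im,d,c=snap('top','top2.png'); A=Rm(c)
v,u=np.mgrid[0:480,0:640]; k=np.stack([(u-c['cx'])/c['fx'],(v-c['cy'])/c['fy'],np.ones(u.shape)],-1)
C=np.array(c['origin'])+(k*d[...,None])@A.T
g=np.radians(-5); X=np.array([np.cos(g),np.sin(g)]);Y=np.array([-np.sin(g),np.cos(g)])
q=C[...,:2]-np.array([569.8,-39.6]); jx=q@X; jy=q@Y
for a in (-70,0,70):
  print([np.median(C[...,2][(abs(jx-a)<8)&(abs(jy-b)<5)]).round(1) for b in (-70,-47,-24,25,47,70)])
```

```text
[ 443.79288778 -363.52127572  223.54936409] [ 0.5990512  -0.27067768 -0.01547436]
handle [ 562.  -364.2] [61.1 27. ] 5.15 (316, 79, 27, 58)
boxtop [ 623.4 -358.2] [62.9 61.3] 4.54 (299, 23, 60, 57)
[np.float64(33.3), np.float64(31.7), np.float64(32.3), np.float64(51.9), np.float64(52.3), np.float64(53.6)]
[np.float64(32.2), np.float64(32.3), np.float64(32.2), np.float64(51.6), np.float64(52.4), np.float64(53.8)]
[np.float64(32.2), np.float64(31.5), np.float64(33.1), np.float64(51.0), np.float64(52.9), np.float64(53.7)]
```

Handle-to-box spacing is 61.6 mm (62 expected), boards are flat at 32 mm, and the plate is open at about 0.05 rad. Handing in.

```bash
python3 -c "
from cell import manip
print(manip.sign_off())"
```

```text
the job is handed in; nothing more can be done
None
```

I turned both boards face down into the nest, folded the plate back open (about 0.05 rad by depth reading), pushed the key home in the switch, let go, and handed the job in; it returned no verdict.

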